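# Slow the turning air-bearing table with a finger and pin it

## Task

The rotary table of the roundness tester is turning by itself on its air bearing and has to be locked before a part is mounted. Stand the red-headed lock pin in the brass guide over the table and let go of it, so that its tip rides on the turning table; then drag a finger on the table's rim, which runs off-centre, following it gently (the bearing takes no more than 25 N), to slow it until the pin drops into the lock hole as it comes by, and press the pin fully home so that its head sits on the guide. Leave the gauge pins and the other things on the bench alone.

Things in the scene. Friction and masses are not known exactly. Their poses are not given: they have to be found in the camera images.
- tester: roundness tester, fixed: light blue base 245 x 330 mm (top 30 mm above the bench) with air bearing, rotary table, pin guide, probe column (280 mm high, 175 mm to the +y side of the axis) and air regulator (130 mm high, left of the table). Origin on the table's axis at bench height, z up, x from the axis towards the pin guide. No post or column on its -x and -y sides.
- table_axis (a point): centre of the rotary table's flat top face, 116 mm above the bench. The table: a steel centring ring 160 mm across (92 to 102 mm above the bench) under an aluminium plate 148 mm across (102 to 116 mm), boss 36 mm across and 12 mm high in the middle. It turns about this point by itself. The ring is set 2.5 mm off-centre towards the lock hole, so its rim runs out by 5 mm each turn.
- rim_point (a point): mean place of the centring ring's smooth vertical rim opposite the guide, mid-height (97 mm up; rim 10 mm high; free below): best place for the finger. Does not turn; tester's axes, +x into the rim. The rim here stands 2.5 mm further in when the hole is at the guide, 2.5 mm further out half a turn before. A finger stalls the table at some 4 to 8 N, less slows it; friction varies.
- table_spin (a joint): angle of the rotary table, rad, growing anticlockwise seen from above, never wrapped; the lock hole is under the guide at 0 and every full turn. The air drives it with a steady 0.3 N m against drag in proportion to speed: 5 rad/s when left alone, reached within half a second, and again whenever it is let go.
- lock_hole (a point): the one lock hole, ringed in red, at the table's top face, 64 mm from the axis; turns with the table. 12 mm across, 14 mm deep, with a grey run-out ramp 11 mm long, 2.8 mm deep on its trailing side. Above about 3 rad/s a pin riding on the table passes over it; below 1.5 rad/s it nearly always drops in and locks the table, but may jam part-way (from 4 mm) until pressed with 3 to 10 N.
- guide_mouth (a point): centre of the upper mouth of the brass pin guide, 145 mm above the bench, fixed above the path of the lock hole: block 28 x 28 x 24 mm, through bore 11.5 mm, 2 mm chamfer at the mouth; its underside is 5 mm above the table. Post behind it, no higher than 139 mm. Tester's axes.
- lock_pin_head (a point): lock pin with red head: centre of the head, 22 mm across, 24 mm high (top 12 mm above this point). Shank below: 10 mm across, 42 mm long, chamfered (tip 54 mm below this point). z along the pin, up; about 50 g. 62 mm above the bench in the rack; riding on the table some 25 mm above the guide's mouth (21 in the ramp); home, head on the guide, 12 mm above it.
- pin_rack: wooden pin rack, fixed, 160 x 44 mm, 36 mm high, its x axis along a row of three holes 50 mm apart; the lock pin and two gauge pins stand in it in any order. Origin under its centre.
- gauge_pin_a: gauge pin with a brass head, same shape as the lock pin; leave it in the rack. Origin at its lower tip.
- gauge_pin_b: gauge pin with a black head, same shape as the lock pin; leave it in the rack. Origin at its lower tip.
- ring_gauge: steel ring gauge lying flat, 64 mm across, 20 mm high; bystander. Origin under its centre.
- oil_bottle: white oil bottle with a red cap, 44 mm across, 110 mm high, standing; bystander. Origin under its centre.
- screwdriver: screwdriver with a yellow handle, about 180 mm long, lying; bystander. Origin under its middle.
- vee_block: dark steel vee block, 50 x 40 x 36 mm; bystander. Origin under its centre.
- parts_cup: aluminium cup, 68 mm across, 40 mm high; bystander. Origin under its centre.

How it is judged:
By the outcome, as a careful person would: the job done as asked, in the order asked, and still so for the second after the job is handed in, with the robot touching nothing.
It also fails if it takes over 69 s, if anything falls off the work surface, if the arm or the gripper's body presses on something with over 40 N, if the wrist force passes 120 N, or if a joint passes its speed limit or range.

## Robot

A 6-joint arm with a two-finger parallel gripper is mounted at the origin on the work surface. World frame = base frame: x ahead of the robot, y to its left, z up, the work surface at z = 0. Lengths are in mm, angles in degrees, forces in N, time in s.
With the tool pointing down it reaches from about 350 to 850 mm from the base axis. Payload 8.1 kg.
Tool frame: the origin (TCP) lies midway between the tips of the shut fingers; the grasp point (between the pads) lies 19 mm behind it; z points along the fingers, y is the direction in which the jaws open and shut (so a half turn about z gives the same grasp; the last joint's range is limited). The gripper opens to 85 mm and grips with 20 to 120 N. Pads are 22 mm wide; open, the fingers measure 114 mm over their backs; the gripper's body (76 mm by 85 mm) begins 54 mm behind the grasp point. The pads swing forward as they close: fully open they stand 13 mm farther back than shut.
Start: joints at [-79.836, 7.471, 85.268, -0, 87.261, -4.893], TCP at [155.891, -579.399, 231.292] pointing down, gripper open.
Joint ranges: [-169.43, 169.43], [-51.17, 129.36], [1.28, 143.12], [-76.62, 256.62], [0, 156.53], [-152.29, 152.29]. Speed limits (degrees/s): [136.94, 136.94, 159.86, 180, 180, 180].

## Interface

Orientations are given as [roll, pitch, yaw] about the fixed x, y, z axes, in that order (R = Rz(yaw) Ry(pitch) Rx(roll)).
In Python, from bench import telemetry, snapshot, camera_params, job gives the robot as it stands. The module is installed in compiled form; this text tells all that it offers.
- The arm moves only by the shell command python3 -m jog 'ROWS' [FORCE]. ROWS is JSON, a list that holds one entry, the list of rows, each a list of 7 numbers: the shift along the tool's x, y, z in units of 50 mm (1.0 is 50 mm), then the turn, a rotation vector about the tool's x, y, z in units of 2 pi rad (1.0 is 2 pi rad), then the opening, from 0 (shut) to 1 (fully open). In form: [[[dx, dy, dz, rx, ry, rz, claw], ...]]. A call has 1 to 12 rows; each row shifts and turns the commanded pose from where the row before left it, along the tool's axes as they then stand; what a row does not reach is not made up. A row lasts 1/8 s, in which the tool goes at most 62.5 mm and 10.7 degrees, less where a joint would pass 70% of its speed; a pose out of reach is approached as far as the arm can. A call with a number of a shift or a turn outside -1 to 1 is refused whole. A call with a gripper value outside its range is refused whole. The fingers move at their own pace and stop on an object; FORCE is the grip in N (left out, the last holds). Time passes only in rows, so rows that do not move let the fingers close. It gives the time, the measured TCP pose, the force and the opening at its end, in the units of the state.
- telemetry.sense(): the state, without advancing time (a new reading comes with each control period).
- snapshot(name): name is "scene" or "side" or "wrist"; returns (picture, depth): 384x512x3 uint8, red, green, blue; 384x512 float32, mm along the optical axis (not along the pixel's ray), 0 where there is no reading.
- camera_params(name): a dict with "K" (3x3 intrinsics, pixels), "extrinsics" (4x4, takes a point from camera to world coordinates). Camera axes: x right, y down, z forward; pixel columns grow to the right and rows downward; lengths in mm; the calibration is good to about 2 mm. A picture is of the moment at which its call begins: read the wrist's pose just before it. camera_params takes no time and is no camera call; for the wrist camera it gives the pose at the moment of the call.
- job.hand_in(): hands the job in, once; it reports no verdict.
The state is a dict: "time": time; "joint_pos": joint angles; "qd": joint speeds; "joint_efforts": joint torques, N m; "tool_pos": TCP position; "tcp_rot": TCP orientation; "ft_force": force on the tool from outside, world axes, zero at the start; "wrist_torque": the same for the moment, N m; "finger_gap": finger opening in mm.
Only numpy, scipy, OpenCV 4.12 (cv2) and the standard library are available. Lean on these libraries where they do the work, as an engineer would, in place of code of your own. Each camera call takes 0.05 s, during which the arm holds its last target. There are 200 camera calls.

## Working session

There is one attempt and no reset: what is moved stays moved. The work goes in short steps, Python scripts to look and compute and a shell command to move; the robot and the scene stay as the last step left them, time stands still between calls to the robot, and variables do not carry over. Pictures are saved under pics/ and viewed, about 8 in all and at most 12, crops included, and the job is handed in when it is done.

```bash
mkdir -p pics
cat > h.py <<'E'
import numpy as np, cv2
from bench import telemetry, snapshot, camera_params, job
def snap(n,f=None):
    p=camera_params(n); im,d=snapshot(n)
    if f: cv2.imwrite('pics/'+f,cv2.cvtColor(im,cv2.COLOR_RGB2BGR))
    return im,d,np.array(p['K']),np.array(p['extrinsics'])
def ray(K,T,u,v,z):
    d=T[:3,:3]@np.linalg.inv(K)@[u,v,1]; o=T[:3,3]; return o+d*(z-o[2])/d[2]
def cloud(d,K,T):
    v,u=np.mgrid[:d.shape[0],:d.shape[1]]
    c=np.stack([(u-K[0,2])/K[0,0]*d,(v-K[1,2])/K[1,1]*d,d],-1)
    return c@T[:3,:3].T+T[:3,3]
E
python3 - <<'E'
from h import *
a=[snap(n) for n in('scene','side')]
print(telemetry.sense())
for x,n in zip(a,('scene','side')):
    np.savez(n+'.npz',im=x[0],d=x[1],K=x[2],T=x[3]); print(x[2],x[3])
im=np.vstack([x[0] for x in a]); cv2.imwrite('pics/a.png',cv2.cvtColor(cv2.resize(np.hstack([x[0] for x in a]),(800,300)),cv2.COLOR_RGB2BGR))
cv2.imwrite('pics/sc.png',cv2.cvtColor(cv2.resize(a[0][0],(800,600)),cv2.COLOR_RGB2BGR))
cv2.imwrite('pics/si.png',cv2.cvtColor(cv2.resize(a[1][0],(800,600)),cv2.COLOR_RGB2BGR))
E
```

```text
{'time': 0.1, 'joint_pos': array([-7.98349100e+01,  7.51324649e+00,  8.53232444e+01, -9.91360070e-04,
        8.72630331e+01, -4.89577853e+00]), 'qd': array([ 0.00856885, -0.03687725, -0.10761939, -0.04769526, -0.00781125,
        0.02974401]), 'joint_efforts': array([ 1.20694909e-03, -5.70948386e+01, -5.01945090e+01, -1.75000619e-04,
        8.14379862e-03,  2.65593644e-05]), 'tool_pos': array([ 155.8049597 , -578.8912364 ,  230.32168254]), 'tcp_rot': array([-1.79900755e+02, -7.50718607e-03,  1.50609102e+01]), 'ft_force': array([ 0.09779626, -0.48814412,  0.45971733]), 'wrist_torque': array([-0.00128868, -0.00507628,  0.0107937 ]), 'finger_gap': 85.45927715294505}
[[359.43070974   0.         251.94833787]
 [  0.         359.43070974 192.11351381]
 [  0.           0.           1.        ]] [[ 2.38683393e-01  5.84028146e-01 -7.75848801e-01  1.38005907e+03]
 [ 9.71093424e-01 -1.45843893e-01  1.88963280e-01 -2.05926077e+02]
 [-2.79293584e-03 -7.98524066e-01 -6.01956407e-01  7.47475646e+02]
 [ 0.00000000e+00  0.00000000e+00  0.00000000e+00  1.00000000e+00]]
[[377.02173539   0.         254.69709412]
 [  0.         377.02173539 193.00231196]
 [  0.           0.           1.        ]] [[-6.76486260e-01 -5.76965844e-01  4.57686306e-01 -1.84377899e+01]
 [-7.36409570e-01  5.36873178e-01 -4.11665078e-01  5.13400142e+02]
 [-8.20281285e-03 -6.15530345e-01 -7.88070497e-01  1.07563338e+03]
 [ 0.00000000e+00  0.00000000e+00  0.00000000e+00  1.00000000e+00]]
```

View pics/sc.png

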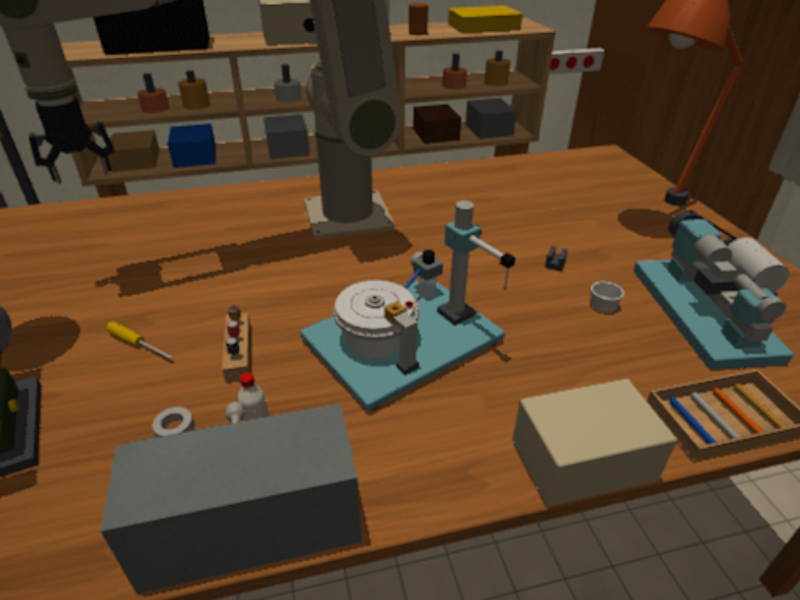

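View pics/si.png

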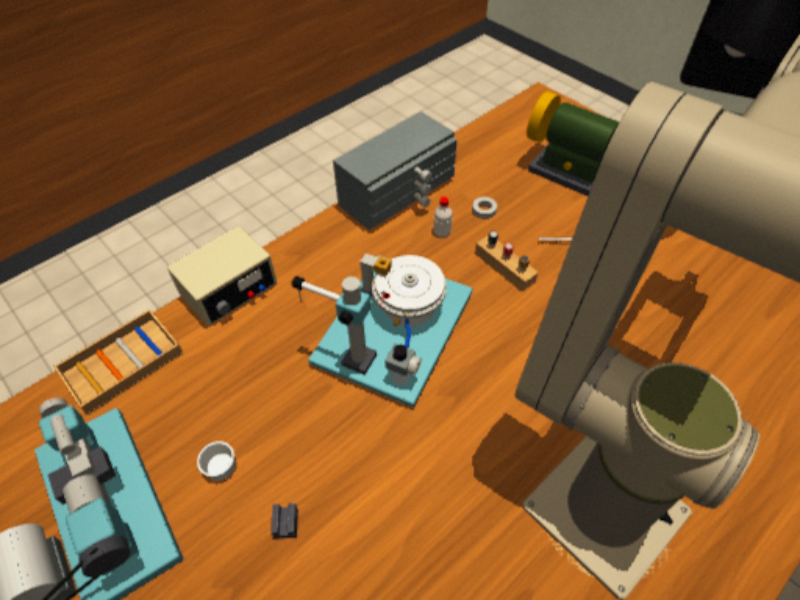

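Scene view (800 px): rack at (235,345) with the red pin in the middle (233,328), brass guide at about (397,312), table boss at (375,300). Side view: red head (508,250), guide (382,265), boss (410,280).

Run:
```python
from h import *
import cv2
for n in('scene','side'):
    z=np.load(n+'.npz'); im,d,K,T=z['im'],z['d'],z['K'],z['T']; C=cloud(d,K,T); hsv=cv2.cvtColor(im,cv2.COLOR_RGB2HSV)
    x,y,zz=C[...,0],C[...,1],C[...,2]
    red=((hsv[...,0]<8)|(hsv[...,0]>172))&(hsv[...,1]>130)&(hsv[...,2]>50)
    k,l,s,c=cv2.connectedComponentsWithStats(red.astype(np.uint8))
    for i in range(1,k):
        if s[i,4]>8:
            P=C[l==i]; print(n,'red',c[i].round(1),s[i,4],np.median(P,0).round(1),P.max(0).round(0))
    # table top: z~116
    near=(d>0)&(x>400)&(x<900)&(y>-500)&(y<200)
    m=near&(abs(zz-116)<5); k,l,s,c=cv2.connectedComponentsWithStats(m.astype(np.uint8))
    i=1+s[1:,4].argmax(); P=C[l==i]; (cx,cy),r=cv2.minEnclosingCircle(P[:,:2].astype(np.float32)); print('table',cx,cy,r,np.median(P[:,2]),s[i])
    m2=(abs(zz-128)<4)&(np.hypot(x-cx,y-cy)<30); print('boss',np.median(C[m2],0),m2.sum())
    br=(hsv[...,0]>12)&(hsv[...,0]<28)&(hsv[...,1]>120)&(np.hypot(x-cx,y-cy)<110)&(abs(zz-145)<4)
    P=C[br]; print('guidetop',P.mean(0),np.ptp(P,0),cv2.minAreaRect(P[:,:2].astype(np.float32)) if len(P)>3 else 0, br.sum())
    m=near&(abs(zz-30)<4)&(hsv[...,0]>80)&(hsv[...,0]<110)&(np.hypot(x-cx,y-cy)<260); P=C[m]; print('base',cv2.minAreaRect(P[:,:2].astype(np.float32)),np.median(P[:,2]))
    m=near&(abs(zz-36)<5)&(y<cy-90); k,l,s,c=cv2.connectedComponentsWithStats(m.astype(np.uint8))
    for i in range(1,k):
        if s[i,4]>60: print('rack?',c[i],s[i,4],cv2.minAreaRect(C[l==i][:,:2].astype(np.float32)))
```

```text
scene red [354.5  40.3] 37 [-584.6  879.   199.9] [-574.  895.  221.]
scene red [365.3  39.6] 41 [-584.7  950.   200. ] [-576.  971.  221.]
scene red [376.2  38.9] 40 [-583.8 1017.1  201. ] [1380. 1036.  747.]
scene red [261.4 194.5] 11 [582.5  16.3 114.8] [590.  22. 116.]
scene red [149.2 211. ] 45 [ 517.7 -308.    63. ] [ 523. -300.   75.]
scene red [157.4 242.4] 72 [ 700.7 -284.6  107.1] [ 709. -275.  111.]
table 564.2322998046875 -45.57267379760742 76.66436004638672 114.91030170100396 [ 214  180   51   32 1046]
boss [564.38135041 -45.8890742  126.76883796] 28
guidetop [624.05390442 -20.90371754 143.49978629] [35.85732256 32.31844385  5.33860626] ((622.924560546875, -21.300241470336914), (31.098508834838867, 29.391311645507812), 23.11690330505371) 64
base ((556.9010620117188, 10.3814697265625), (244.84251403808594, 329.86273193359375), 21.69366455078125) 28.741170732941782
rack? [150.89349112 221.56804734] 338 ((510.8047180175781, -310.3822326660156), (43.79730224609375, 162.90428161621094), 87.01471710205078)
side red [283.9 128.5] 28 [ 695.8 -280.   108.8] [ 793. -271.  115.]
si
[... 232 characters left out ...]
195 75.80744934082031 115.95406422871099 [ 240  164   44   36 1099]
boss [562.58961157 -40.9929656  127.71041994] 28
guidetop [622.48309215 -17.55065101 144.71730174] [36.11954851 33.91554948  7.78295086] ((622.7969970703125, -17.224384307861328), (29.358566284179688, 30.837413787841797), 26.518068313598633) 50
base ((552.3480224609375, 14.76611328125), (243.20098876953125, 330.6588439941406), 22.02756690979004) 29.84055663836523
rack? [246.67532468 133.98701299] 77 ((822.9854736328125, -216.41748046875), (185.3193359375, 73.08822631835938), 65.3863754272461)
rack? [324.33125  166.703125] 320 ((507.832763671875, -306.6882629394531), (48.63131332397461, 161.40113830566406), 87.46300506591797)
```

```bash
python3 -m jog '[[[0,0,0.2,0,0,0.025,1],[0,0,0.2,0,0,0.025,1],[0.85,-0.72,0,0,0,0,1],[0.85,-0.72,0,0,0,0,1],[0.85,-0.72,0,0,0,0,1],[0.85,-0.72,0,0,0,0,1],[0.85,-0.72,0,0,0,0,1],[0.85,-0.72,0,0,0,0,1],[0.85,-0.72,0,0,0,0,1],[0.83,-0.73,0,0,0,0,1],[0,0,0,0,0,0,1]]]' 40
python3 - <<'E'
from h import *
s=telemetry.sense(); print(s['tool_pos'],s['tcp_rot'],s['time'],s['ft_force'])
im,d,K,T=snap('wrist','w1.png'); C=cloud(d,K,T); hsv=cv2.cvtColor(im,cv2.COLOR_RGB2HSV); print(T)
red=((hsv[...,0]<8)|(hsv[...,0]>172))&(hsv[...,1]>130)&(hsv[...,2]>40)
k,l,st,c=cv2.connectedComponentsWithStats(red.astype(np.uint8))
for i in range(1,k):
    if st[i,4]>30: P=C[l==i]; t=P[P[:,2]>P[:,2].max()-4]; print(c[i],st[i],np.median(P,0),'top',t.mean(0),np.ptp(t,0), cv2.minEnclosingCircle(t[:,:2].astype(np.float32)))
z=np.load('side.npz'); C=cloud(z['d'],z['K'],z['T'])  # regulator extent
A=np.array([563.5,-43]); c,s_=np.cos(np.radians(22)),np.sin(np.radians(22))
for f in('scene','side'):
    z=np.load(f+'.npz'); C=cloud(z['d'],z['K'],z['T']).reshape(-1,3); q=(C[:,:2]-A)@np.array([[c,-s_],[s_,c]]); m=(C[:,2]>45)&(q[:,0]<0)&(q[:,0]>-180)&(abs(q[:,1])<200)&(np.hypot(*q.T)>84)
    print(f,'tester-frame obstacles',np.percentile(q[m],[1,50,99],axis=0),C[m,2].max(),m.sum())
E
```

```text
time: 1.48
tool_pos: [511.6, -305.4, 210.6]
tcp_rot: [-179.9, 0.0, -2.7]
ft_force: [-0.8, 0.0, -0.8]
finger_gap: 85.4
[ 511.6084562  -305.44324506  210.56932028] [-1.79920288e+02  1.54518087e-02 -2.66427400e+00] 1.475 [-0.79102339  0.00484559 -0.75925434]
[[-4.62648802e-02 -9.56324979e-01 -2.88621024e-01  5.85804529e+02]
 [-9.98929067e-01  4.44448957e-02  1.28596649e-02 -3.08912600e+02]
 [ 5.29712569e-04  2.88906881e-01 -9.57357057e-01  3.53070331e+02]
 [ 0.00000000e+00  0.00000000e+00  0.00000000e+00  1.00000000e+00]]
[254.98342541 178.25414365] [244 166  24  30 181] [ 517.27335312 -308.59690923   73.39981683] top [ 512.20913958 -308.03370042   73.77339507] [21.05082531 20.0434705   3.71997765] ((510.52838134765625, -308.3547058105469), 10.775712013244629)
scene tester-frame obstacles [[-96.96889528 107.40327479]
 [-50.28405901 160.57276928]
 [-36.07997396 191.94264084]] 131.64474001316523 413
side tester-frame obstacles [[-97.82284123  87.97482112]
 [-65.92880701 186.01001407]
 [-34.98254187 199.30249297]] 133.97227825861762 419
```

View pics/w1.png

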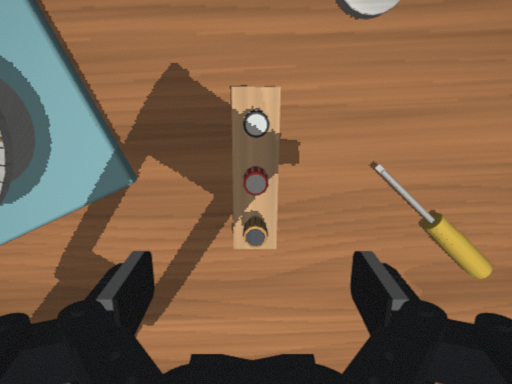

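The wrist view shows the red head at (256,182) in the middle of the rack, between the black head (256,124) and the brass head (256,232). The jaws would close across the row with free space on both sides.

```bash
python3 -m jog '[[[-0.02,0.06,0.9,0,0,0,1],[0,0,0.9,0,0,0,1],[0,0,0.9,0,0,0,1],[0,0,0.67,0,0,0,1],[0,0,0,0,0,0,0.8],[0,0,0,0,0,0,0],[0,0,0,0,0,0,0],[0,0,0,0,0,0,0],[0,0,0,0,0,0,0],[0,0,0,0,0,0,0]]]' 40
python3 -c "
from h import *
s=telemetry.sense();print(s['tool_pos'],s['tcp_rot'],s['ft_force'])"
```

```text
time: 2.78
tool_pos: [509.6, -311.6, 45.2]
tcp_rot: [180.0, -0.2, -2.9]
ft_force: [-0.1, 4.5, 6.7]
finger_gap: 21.2
[ 509.59477087 -311.57988642   45.15393074] [ 1.79974587e+02 -1.65186698e-01 -2.92110187e+00] [-0.14884293  4.49861811  6.73614872]
```

```bash
python3 -m jog '[[[0,0,-0.2,0,0,0,0],[0,0,-0.5,0,0,0,0],[0,0,-0.8,0,0,0,0],[0,0,-0.9,0,0,0,0],[0,0,-0.9,0,0,0,0],[0,0,0,0,0,-0.023,0],[0,0,0,0,0,-0.023,0],[0,0,0,0,0,-0.023,0],[0,0,0,0,0,0,0],[0,0,0,0,0,0,0]]]'
python3 - <<'E'
from h import *
s=telemetry.sense();print(s['tool_pos'],s['tcp_rot'],s['ft_force'],s['finger_gap'])
for n in('scene','side','wrist'):
    im,d,K,T=snap(n); C=cloud(d,K,T); hsv=cv2.cvtColor(im,cv2.COLOR_RGB2HSV)
    red=((hsv[...,0]<8)|(hsv[...,0]>172))&(hsv[...,1]>110)&(hsv[...,2]>30)&(np.linalg.norm(C-[s['tool_pos'][0],s['tool_pos'][1],s['tool_pos'][2]],axis=-1)<60)
    print(n,red.sum(),np.median(C[red],0),C[red].min(0),C[red].max(0))
    if n=='side': cv2.imwrite('pics/s2.png',cv2.cvtColor(cv2.resize(im[60:252,200:456],(800,600)),cv2.COLOR_RGB2BGR))
E
```

```text
time: 4.03
tool_pos: [508.2, -311.8, 208.3]
tcp_rot: [180.0, -0.0, 21.7]
ft_force: [0.0, 0.2, -0.8]
finger_gap: 20.8
[ 508.15567051 -311.78714096  208.32976445] [ 1.79962190e+02 -1.13237559e-02  2.17122581e+01] [ 0.03796146  0.23035575 -0.80856636] 20.779483464327846
scene 65 [ 516.30954749 -308.8458673   225.88289695] [ 499.55843109 -319.56533889  213.49816586] [ 520.94295331 -300.29060997  238.19954   ]
  return _methods._mean(a, axis=axis, dtype=dtype,
  ret = um.true_divide(
Traceback (most recent call last):
ValueError: zero-size array to reduction operation minimum which has no identity
```

```bash
python3 -m jog '[[[0.5,-0.54,0,0,0,0,0],[0.75,-0.8,0,0,0,0,0],[0.75,-0.8,0,0,0,0,0],[0.75,-0.8,0,0,0,0,0],[0.75,-0.8,0,0,0,0,0],[0.53,-0.57,0,0,0,0,0],[0.25,-0.28,0,0,0,0,0],[0,0,0,0,0,0,0],[0,0,0,0,0,0,0],[0,0,0,0,0,0,0],[0,0,0,0,0,0,0]]]'
python3 - <<'E'
from h import *
s=telemetry.sense();print(s['tool_pos'],s['tcp_rot'],s['ft_force'],s['finger_gap'])
o=[]
for n in('scene','side','wrist'):
    im,d,K,T=snap(n); np.savez(n+'2.npz',im=im,d=d,K=K,T=T)
    P=np.linalg.inv(T)@[623,-19,160,1]; u,v=(K@(P[:3]/P[2]))[:2].astype(int); print(n,u,v)
    f=64 if n!='wrist' else 190
    u=np.clip(u,f,511-f);v=np.clip(v,f,383-f) if n!='wrist' else 192
    o.append(cv2.resize(im[v-f:v+f,u-f:u+f],(266,266),interpolation=cv2.INTER_NEAREST)); print(u-f,v-f)
cv2.imwrite('pics/c3.png',cv2.cvtColor(cv2.resize(np.hstack(o),(798,266)),cv2.COLOR_RGB2BGR))
E
```

```text
time: 5.5
tool_pos: [620.9, -19.9, 207.9]
tcp_rot: [180.0, -0.0, 21.8]
ft_force: [1.2, -0.1, -0.5]
finger_gap: 21.0
[620.92520454 -19.91250218 207.88612059] [ 1.79992678e+02 -2.05563989e-03  2.18116873e+01] [ 1.18416691 -0.14140734 -0.53429542] 21.017127891029727
scene 252 192
188 128
side 244 164
180 100
wrist 251 216
61 2
```

View pics/c3.png

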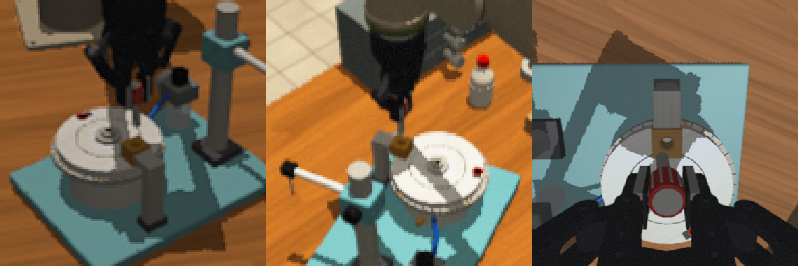

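Wrist crop: the bore is at (666,140), with the pin shank and head below it at (664,160) to (666,200), nearly in line. The scene and side crops show the tip close above the brass guide.

Run:
```python
from h import *
z=np.load('wrist2.npz'); im,d,K,T=z['im'],z['d'],z['K'],z['T']; hsv=cv2.cvtColor(im,cv2.COLOR_RGB2HSV)
br=((hsv[...,0]>8)&(hsv[...,0]<30)&(hsv[...,1]>110)).astype(np.uint8); br[:150]=0;br[260:]=0;br[:,:225]=0;br[:,285:]=0
C=cloud(d,K,T); br[abs(C[...,2]-145)>6]=0
cs,_=cv2.findContours(br,cv2.RETR_CCOMP,cv2.CHAIN_APPROX_NONE)
for c in cs:
    if len(c)>8:
        (u,v),r=cv2.minEnclosingCircle(c); print('cont',u,v,r,cv2.contourArea(c),ray(K,T,u,v,145))
def proj(p):
    P=np.linalg.inv(T)@[*p,1]; return (K@(P[:3]/P[2]))[:2].round(1)
print('tip',proj([620.9,-19.9,172]),'+2x',proj([622.8,-19.2,172]), 'headtop',proj([620.9,-19.9,238]),'+2',proj([622.8,-19.2,238]))
crop=im[170:320,200:310]; cv2.imwrite('pics/c4.png',cv2.cvtColor(cv2.resize(crop,None,fx=4,fy=4,interpolation=cv2.INTER_NEAREST),cv2.COLOR_RGB2BGR))
```

```text
cont 253.47445678710938 204.9762725830078 28.6575870513916 1544.0 [625.49379424 -19.32564815 145.        ]
cont 252.47872924804688 204.79786682128906 9.554755210876465 241.5 [625.36786467 -18.68475742 145.        ]
tip [251.7 227.6] +2x [251.8 224.3] headtop [251.8 294.2] +2 [252.  289.6]
```

View pics/c4.png

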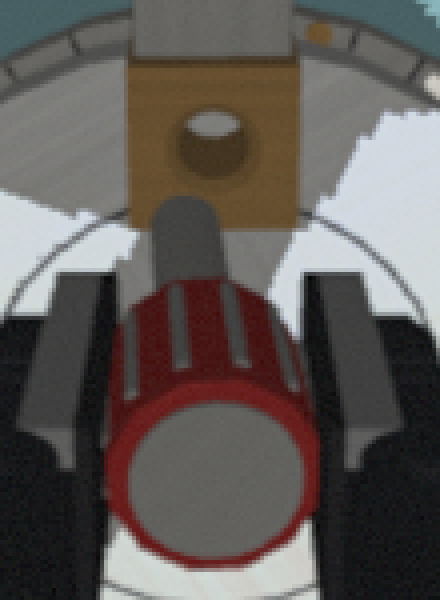

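```bash
python3 -m jog '[[[0.05,0.044,0.15,-0.0075,0.0033,0,0],[0,0,0.15,0,0,0,0],[0,0,0,0,0,0,0],[0,0,0,0,0,0,0],[0,0,0,0,0,0,0],[0,0,0,0,0,0,0]]]'
python3 - <<'E'
from h import *
s=telemetry.sense();print(s['tool_pos'],s['tcp_rot'],s['ft_force'],s['finger_gap'])
im,d,K,T=snap('wrist'); np.savez('wrist3.npz',im=im,d=d,K=K,T=T)
a=cv2.resize(im[170:320,200:310],None,fx=4,fy=4,interpolation=cv2.INTER_NEAREST)
im2,d,K,T=snap('side'); b=cv2.resize(im2[140:190,222:272],(350,350),interpolation=cv2.INTER_NEAREST)
b=np.vstack([b,np.zeros((250,350,3),np.uint8)])
cv2.imwrite('pics/c5.png',cv2.cvtColor(np.hstack([a,b]),cv2.COLOR_RGB2BGR))
E
```

```text
time: 6.4
tool_pos: [624.7, -20.4, 193.1]
tcp_rot: [177.3, -1.2, 21.9]
ft_force: [0.4, 0.2, -0.8]
finger_gap: 21.3
[624.65333798 -20.3636269  193.05510448] [177.29753147  -1.20161906  21.91807982] [ 0.38318142  0.16700692 -0.75102639] 21.29963153785231
```

View pics/c5.png

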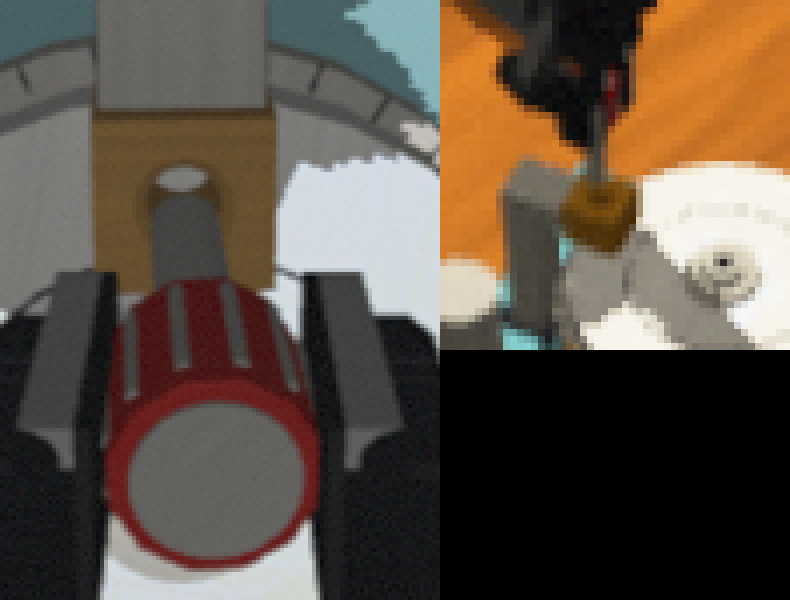

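The wrist crop now shows the pin tip at (187,221), over the bore mouth centred at (184,202) but a bit lower down. The side crop shows the shank standing right over the mouth.

Run:
```python
from h import *
z=np.load('wrist3.npz'); K,T=z['K'],z['T']
t=ray(K,T,200+187/4,170+221/4,156.7); b=ray(K,T,200+184.3/4,170+202/4,145); h=ray(K,T,200+213/4,170+472/4,223)
s=telemetry.sense()['tool_pos']; from scipy.spatial.transform import Rotation as R
M=R.from_euler('xyz',[177.3,-1.2,21.9],degrees=True).as_matrix()
print(t,b,h,s); print('tip->bore tool',(b-t)@M,'headtop-tip world',h-t)
```

```text
[626.08436277 -18.93804879 156.7       ] [624.75459068 -19.45208343 145.        ] [626.08006541 -19.19446706 223.        ] [624.59729168 -20.32395574 192.98555369]
tip->bore tool [-1.67025306 -0.56864589 11.65372996] headtop-tip world [-4.29736187e-03 -2.56418267e-01  6.63000000e+01]
```

```bash
python3 -m jog '[[[-0.028,0,0,0,0,0,0],[0,0,0,0,0,0,0],[-0.0031,-0.007,0.15,0,0,0,0],[-0.0031,-0.007,0.15,0,0,0,0],[-0.0031,-0.007,0.15,0,0,0,0],[0,0,0,0,0,0,0],[0,0,0,0,0,0,0]]]'
python3 - <<'E'
from h import *
s=telemetry.sense();print(s['tool_pos'],s['tcp_rot'],s['ft_force'],s['wrist_torque'])
E
```

```text
time: 7.38
tool_pos: [623.2, -20.8, 170.3]
tcp_rot: [177.3, -1.2, 21.9]
ft_force: [-0.3, 0.4, 0.3]
finger_gap: 21.0
[623.20407404 -20.80485034 170.27329503] [177.30381565  -1.18351263  21.92040817] [-0.31775966  0.43154764  0.33394321] [0.00968588 0.01323924 0.00662066]
```

```bash
python3 -m jog '[[[-0.0031,-0.007,0.15,0,0,0,0],[-0.0031,-0.007,0.15,0,0,0,0],[0,0,0,0,0,0,0],[0,0,0,0,0,0,0]]]'
python3 - <<'E'
from h import *
s=telemetry.sense();print(s['tool_pos'],s['ft_force'],s['wrist_torque'])
E
python3 -m jog '[[[0,0,0,0,0,0,0.5],[0,0,0,0,0,0,0.6],[0,0,0,0,0,0,0.6],[0,0,-0.3,0,0,0,0.6],[0,0,-0.7,0,0,0,0.6],[0,0,-0.7,0.0075,-0.0033,0,0.6],[0,0,0,0,0,0,0.6],[0,0,0,0,0,0,0]]]'
python3 - <<'E'
from h import *
s=telemetry.sense();print(s['tool_pos'],s['tcp_rot'],s['ft_force'])
o=[]
for n in('scene','side','wrist'):
    im,d,K,T=snap(n); C=cloud(d,K,T); np.savez(n+'4.npz',im=im,d=d,K=K,T=T)
    hsv=cv2.cvtColor(im,cv2.COLOR_RGB2HSV); red=((hsv[...,0]<8)|(hsv[...,0]>172))&(hsv[...,1]>110)&(hsv[...,2]>30)&(np.hypot(C[...,0]-623,C[...,1]+19)<25)&(C[...,2]>140)
    if red.any(): print(n,red.sum(),np.median(C[red],0),C[red].min(0),C[red].max(0))
E
```

```text
time: 7.88
tool_pos: [623.1, -20.8, 155.1]
tcp_rot: [177.3, -1.2, 21.9]
ft_force: [0.4, 0.1, -0.7]
finger_gap: 20.9
[623.10193092 -20.78343032 155.13364959] [ 0.37303576  0.06269051 -0.74517184] [-0.01164677 -0.0127213  -0.02210916]
time: 8.88
tool_pos: [620.2, -17.8, 240.5]
tcp_rot: [180.0, -0.0, 21.9]
ft_force: [0.5, 0.3, -0.8]
finger_gap: 34.5
[620.19452075 -17.81591083 240.51022452] [ 1.79967670e+02 -3.62532310e-02  2.18897939e+01] [ 0.54150768  0.31039415 -0.76080528]
scene 54 [631.79309996 -23.96910064 171.67250506] [620.55615954 -33.71054343 157.10489385] [635.37461464 -13.65998842 181.86742742]
side 37 [616.31433678 -14.8200343  176.3524301 ] [610.03155727 -29.27566709 161.89333223] [632.79330168  -9.32577854 186.78676741]
wrist 423 [630.75392226 -17.67813894 181.14823037] [614.68348244 -32.54894941 144.16215799] [635.25262389 -10.55068759 183.95760025]
```

The pin is standing free in the guide: head top about 182, so head centre about 170, which is riding. Next I bring the shut fingers to just outside the rim.

```bash
python3 -m jog '[[[-0.6,0.01,0,0,0,0,0],[-0.9,0.02,0,0,0,0,0],[-0.9,0.02,0,0,0,0,0],[-0.8,0.02,0,0,0,0,0],[-0.34,0,0.4,0,0,0,0],[0,0,0.8,0,0,0,0],[0,0,0.8,0,0,0,0],[0,0,0.7,0,0,0,0],[0,0,0.35,0,0,0,0],[0,0,0,0,0,0,0],[0,0,0,0,0,0,0],[0,0,0,0,0,0,0]]]'
python3 - <<'E'
from h import *
s=telemetry.sense();print(s['tool_pos'],s['tcp_rot'],s['ft_force'],s['time'],s['finger_gap'])
c,q=np.cos(np.radians(22)),np.sin(np.radians(22))
for i in range(4):   # hole ring: find red at table top
    for n in('scene','side'):
        t=telemetry.sense()['time']; im,d,K,T=snap(n); C=cloud(d,K,T); hsv=cv2.cvtColor(im,cv2.COLOR_RGB2HSV)
        r=np.hypot(C[...,0]-564.5,C[...,1]+43.4)
        red=((hsv[...,0]<8)|(hsv[...,0]>172))&(hsv[...,1]>110)&(hsv[...,2]>40)&(abs(C[...,2]-115)<8)&(r<78)&(r>50)
        if red.sum()>3:
            p=C[red].mean(0)-[564.5,-43.4,0]; print(n,t,red.sum(),np.degrees(np.arctan2(p[1],p[0]))-22)
E
```

```text
time: 10.52
tool_pos: [458.4, -87.3, 89.3]
tcp_rot: [179.9, -0.1, 21.9]
ft_force: [0.4, -0.4, -0.0]
finger_gap: 0.0
[458.38645029 -87.33366755  89.26740688] [ 1.79899374e+02 -1.26736345e-01  2.19013749e+01] [ 0.35294422 -0.44611808 -0.02497258] 10.525 0.015979622459723182
scene 10.525 10 127.45069192530198
side 10.575 10 141.2012723363766
scene 10.625 8 148.6053021299799
side 10.675 13 -191.10709290267516
scene 10.725 11 -184.7145339308628
side 10.775 14 -165.89210879135064
scene 10.825 10 -161.07227855403534
side 10.875 12 -139.45854905441584
```

```bash
cat >> h.py <<'E'
def ang(n='side'):
    t=telemetry.sense()['time']; im,d,K,T=snap(n); C=cloud(d,K,T); hsv=cv2.cvtColor(im,cv2.COLOR_RGB2HSV)
    r=np.hypot(C[...,0]-564.5,C[...,1]+43.4)
    red=((hsv[...,0]<8)|(hsv[...,0]>172))&(hsv[...,1]>110)&(hsv[...,2]>40)&(abs(C[...,2]-115)<8)&(r<78)&(r>50)
    if red.sum()<3: return round(t,3),None
    p=C[red].mean(0)-[564.5,-43.4,0]; return round(t,3),round(float(np.degrees(np.arctan2(p[1],p[0]))-22+180)%360-180,1)
def rep():
    s=telemetry.sense(); u=np.array([.9272,.3746]); w=np.array([-.3746,.9272]); p=s['tool_pos'][:2]-[564.5,-43.4]
    print('t %.3f x %.2f z %.1f Fx %.2f Ft %.2f Fz %.2f'%(s['time'],p@u,s['tool_pos'][2],s['ft_force'][:2]@u,s['ft_force'][:2]@w,s['ft_force'][2]),ang('side'),ang('scene'))
E
cat > r.sh <<'E'
python3 -c "from h import *;rep()"
E
J="python3 -m jog"
$J '[[[0.2,0,0,0,0,0,0],[0.1,0,0,0,0,0,0],[0.04,0,0,0,0,0,0],[0,0,0,0,0,0,0],[0,0,0,0,0,0,0]]]' >/dev/null; sh r.sh
$J '[[[0.02,0,0,0,0,0,0],[0,0,0,0,0,0,0]]]'>/dev/null; sh r.sh
$J '[[[0.02,0,0,0,0,0,0],[0,0,0,0,0,0,0]]]'>/dev/null; sh r.sh
$J '[[[0.02,0,0,0,0,0,0],[0,0,0,0,0,0,0]]]'>/dev/null; sh r.sh
```

```text
t 11.550 x -98.97 z 87.5 Fx 0.20 Ft 0.57 Fz 0.67 (11.55, 37.7) (11.6, 55.6)
t 11.900 x -97.83 z 87.7 Fx 0.80 Ft 0.22 Fz -0.12 (11.9, 132.7) (11.95, 139.2)
t 12.250 x -96.76 z 87.7 Fx -1.45 Ft -0.35 Fz 0.21 (12.25, -135.5) (12.3, -124.4)
t 12.600 x -95.81 z 87.6 Fx 0.09 Ft -0.82 Fz 0.84 (12.6, -37.3) (12.65, -22.1)
```

```bash
J="python3 -m jog"
$J '[[[0.02,0,0,0,0,0,0],[0,0,0,0,0,0,0]]]'>/dev/null; sh r.sh
$J '[[[0.02,0,0,0,0,0,0],[0,0,0,0,0,0,0]]]'>/dev/null; sh r.sh
$J '[[[0.02,0,0,0,0,0,0],[0,0,0,0,0,0,0]]]'>/dev/null; sh r.sh
$J '[[[0,0,0,0,0,0,0]]]'>/dev/null; sh r.sh
```

```text
t 12.950 x -94.80 z 87.6 Fx 0.24 Ft 0.13 Fz 1.01 (12.95, 53.3) (13.0, 72.7)
t 13.300 x -93.81 z 87.6 Fx 0.39 Ft -0.08 Fz -0.58 (13.3, 148.7) (13.35, 155.7)
t 13.650 x -93.36 z 87.4 Fx -3.05 Ft -1.30 Fz -0.13 (13.65, -145.0) (13.7, -145.9)
t 13.875 x -92.51 z 87.7 Fx 0.22 Ft 0.70 Fz -0.21 (13.875, -111.0) (13.925, -104.5)
```

```bash
python3 -m jog '[[[-0.04,0,0,0,0,0,0],[0,0,0,0,0,0,0],[0,0,0,0,0,0,0],[0,0,0,0,0,0,0],[0,0,0,0,0,0,0],[0,0,0,0,0,0,0]]]' >/dev/null; sh r.sh; sh r.sh
python3 -c "from h import *;rep();print(telemetry.sense()['time'])"
```

```text
t 14.725 x -94.86 z 87.6 Fx 0.16 Ft -0.62 Fz 0.39 (14.725, 108.8) (14.775, 118.3)
t 14.825 x -94.85 z 87.6 Fx 0.02 Ft 0.70 Fz 0.69 (14.825, 134.5) (14.875, 141.2)
t 14.925 x -94.86 z 87.6 Fx -0.46 Ft 0.25 Fz 0.47 (14.925, 159.8) (14.975, 167.9)
15.025
```

```bash
python3 -m jog '[[[0,0,0,0,0,0,0],[0,0,0,0,0,0,0],[0.08,0,0,0,0,0,0],[0.054,0,0,0,0,0,0],[0,0,0,0,0,0,0],[0,0,0,0,0,0,0]]]'; sh r.sh; sh r.sh
```

```text
time: 15.78
tool_pos: [481.6, -78.0, 87.3]
tcp_rot: [180.0, 0.2, 21.9]
ft_force: [-7.6, -7.5, 4.2]
finger_gap: -0.1
t 15.775 x -89.85 z 87.3 Fx -9.83 Ft -4.08 Fz 4.18 (15.775, -56.6) (15.825, -57.6)
t 15.875 x -89.83 z 87.4 Fx -10.77 Ft -4.25 Fz 3.09 (15.875, -57.6) (15.925, -57.7)
```

Stalled at about -57° with 10 N. I'll ease off in small steps until it creeps.

```bash
J="python3 -m jog"
$J '[[[-0.006,0,0,0,0,0,0]]]'>/dev/null; sh r.sh
$J '[[[-0.004,0,0,0,0,0,0]]]'>/dev/null; sh r.sh
$J '[[[-0.002,0,0,0,0,0,0]]]'>/dev/null; sh r.sh
```

```text
t 16.100 x -89.83 z 87.4 Fx -7.78 Ft -4.58 Fz 1.44 (16.1, -56.8) (16.15, -57.6)
t 16.325 x -89.86 z 87.4 Fx -7.49 Ft -4.76 Fz 1.18 (16.325, -57.7) (16.375, -57.6)
t 16.550 x -89.87 z 87.4 Fx -5.82 Ft -3.85 Fz 1.36 (16.55, -56.8) (16.6, -57.6)
```

```bash
J="python3 -m jog"
$J '[[[-0.001,0,0,0,0,0,0]]]'>/dev/null; sh r.sh
$J '[[[-0.001,0,0,0,0,0,0]]]'>/dev/null; sh r.sh
```

```text
t 16.775 x -89.86 z 87.4 Fx -5.79 Ft -4.57 Fz 1.68 (16.775, -57.7) (16.825, -57.8)
t 17.000 x -89.87 z 87.4 Fx -6.24 Ft -4.30 Fz 1.42 (17.0, -56.7) (17.05, -53.2)
```

```bash
J="python3 -m jog"
$J '[[[0.012,0,0,0,0,0,0]]]'>/dev/null; sh r.sh
```

```text
t 17.225 x -89.80 z 87.4 Fx -11.54 Ft -4.38 Fz 4.11 (17.225, -56.8) (17.275, -55.7)
```

```bash
J="python3 -m jog"
$J '[[[-0.015,0,0,0,0,0,0],[0.006,0,0,0,0,0,0],[0.012,0,0,0,0,0,0],[0,0,0,0,0,0,0]]]'>/dev/null; sh r.sh
```

```text
t 17.825 x -89.70 z 87.3 Fx -9.48 Ft -4.45 Fz 3.87 (17.825, -54.4) (17.875, -51.8)
```

```bash
J="python3 -m jog"
$J '[[[-0.018,0,0,0,0,0,0],[0.008,0,0,0,0,0,0],[0.014,0,0,0,0,0,0],[0,0,0,0,0,0,0]]]'>/dev/null; sh r.sh
$J '[[[-0.018,0,0,0,0,0,0],[0.008,0,0,0,0,0,0],[0.014,0,0,0,0,0,0],[0,0,0,0,0,0,0]]]'>/dev/null; sh r.sh
```

```text
t 18.425 x -89.49 z 87.3 Fx -10.32 Ft -3.64 Fz 3.55 (18.425, -47.8) (18.475, -43.8)
t 19.025 x -89.42 z 87.3 Fx -12.60 Ft -3.70 Fz 4.48 (19.025, -45.3) (19.075, -41.9)
```

```bash
J="python3 -m jog"
$J '[[[-0.022,0,0,0,0,0,0],[0.01,0,0,0,0,0,0],[0.012,0,0,0,0,0,0],[0,0,0,0,0,0,0]]]'>/dev/null; sh r.sh
$J '[[[-0.022,0,0,0,0,0,0],[0.01,0,0,0,0,0,0],[0.012,0,0,0,0,0,0],[0,0,0,0,0,0,0]]]'>/dev/null; sh r.sh
```

```text
t 19.625 x -89.30 z 87.3 Fx -11.28 Ft -3.32 Fz 4.00 (19.625, -42.2) (19.675, -36.2)
t 20.225 x -89.24 z 87.4 Fx -11.19 Ft -4.61 Fz 4.03 (20.225, -38.0) (20.275, -33.2)
```

```bash
J="python3 -m jog"
$J '[[[-0.023,0,0,0,0,0,0],[0.01,0,0,0,0,0,0],[0.014,0,0,0,0,0,0],[0,0,0,0,0,0,0]]]'>/dev/null; sh r.sh
$J '[[[-0.023,0,0,0,0,0,0],[0.01,0,0,0,0,0,0],[0.014,0,0,0,0,0,0],[0,0,0,0,0,0,0]]]'>/dev/null; sh r.sh
$J '[[[-0.024,0,0,0,0,0,0],[0.01,0,0,0,0,0,0],[0.014,0,0,0,0,0,0],[0,0,0,0,0,0,0]]]'>/dev/null; sh r.sh
```

```text
t 20.825 x -89.09 z 87.4 Fx -11.03 Ft -4.41 Fz 3.66 (20.825, -34.2) (20.875, -27.0)
t 21.425 x -88.97 z 87.4 Fx -11.69 Ft -3.45 Fz 4.37 (21.425, -32.1) (21.475, -21.1)
t 22.025 x -88.82 z 87.5 Fx -11.45 Ft -4.17 Fz 4.19 (22.025, None) (22.075, -13.4)
```

```bash
J="python3 -m jog"
cat >> h.py <<'E'
def pin():
    im,d,K,T=snap('scene'); C=cloud(d,K,T); hsv=cv2.cvtColor(im,cv2.COLOR_RGB2HSV); m=((hsv[...,0]<8)|(hsv[...,0]>172))&(hsv[...,1]>110)&(hsv[...,2]>30)&(np.hypot(C[...,0]-625,C[...,1]+20)<25)&(C[...,2]>140)
    print('pin',m.sum(),np.median(C[m],0).round(1),C[m,2].min().round(1),C[m,2].max().round(1))
E
echo 'python3 -c "from h import *;pin()"' >> r.sh
$J '[[[-0.024,0,0,0,0,0,0],[0.01,0,0,0,0,0,0],[0.014,0,0,0,0,0,0],[0,0,0,0,0,0,0]]]'>/dev/null; sh r.sh
$J '[[[-0.024,0,0,0,0,0,0],[0.01,0,0,0,0,0,0],[0.012,0,0,0,0,0,0],[0,0,0,0,0,0,0]]]'>/dev/null; sh r.sh
```

```text
t 22.625 x -88.75 z 87.4 Fx -11.20 Ft -4.62 Fz 2.91 (22.625, None) (22.675, -5.5)
pin 53 [632.5 -24.  172.3] 158.0 181.6
t 23.275 x -88.69 z 87.4 Fx -9.71 Ft -3.72 Fz 2.32 (23.275, None) (23.325, None)
pin 48 [631.8 -22.6 160.5] 146.6 169.2
```

The pin dropped by about 12 mm, with its top now at about 169. I back the finger off, go over the head and press.

```bash
python3 -m jog '[[[-0.1,0,0,0,0,0,0],[-0.5,0,0,0,0,0,0],[0,0,-0.5,0,0,0,0],[0,0,-0.9,0,0,0,0],[0,0,-0.9,0,0,0,0],[0,0,-0.6,0,0,0,0],[0.7,0,0,0,0,0,0],[0.9,0,0,0,0,0,0],[0.9,0,0,0,0,0,0],[0.9,0,0,0,0,0,0],[0.3,0,0,0,0,0,0],[0,0,0,0,0,0,0]]]' ; python3 -m jog '[[[0,0,0,0,0,0,0],[0,0,0,0,0,0,0]]]'; sh r.sh
```

```text
time: 24.92
tool_pos: [627.7, -17.5, 232.1]
tcp_rot: [-179.9, -0.0, 22.0]
ft_force: [-0.8, -0.2, -0.0]
finger_gap: -0.2
time: 25.18
tool_pos: [626.6, -19.0, 232.9]
tcp_rot: [180.0, -0.0, 21.9]
ft_force: [0.0, -0.2, -0.1]
finger_gap: 0.0
t 25.175 x 66.72 z 232.9 Fx -0.04 Ft -0.21 Fz -0.07 (25.175, None) (25.225, None)
pin 50 [631.5 -23.8 160.2] 146.4 170.2
```

```bash
J="python3 -m jog"
$J '[[[-0.05,0,0.6,0,0,0,0],[0,0,0.4,0,0,0,0],[0,0,0.2,0,0,0,0],[0,0,0,0,0,0,0],[0,0,0,0,0,0,0]]]'|egrep 'pos|force'
$J '[[[0,0,0.04,0,0,0,0],[0,0,0,0,0,0,0]]]'|egrep 'pos|force'
$J '[[[0,0,0.02,0,0,0,0],[0,0,0,0,0,0,0]]]'|egrep 'pos|force'
$J '[[[0,0,0.02,0,0,0,0],[0,0,0,0,0,0,0]]]'|egrep 'pos|force'
```

```text
tool_pos: [625.4, -19.7, 173.7]
ft_force: [0.5, -1.0, 0.3]
tool_pos: [624.9, -19.6, 171.0]
ft_force: [-0.1, -0.5, -0.0]
tool_pos: [624.9, -19.6, 169.9]
ft_force: [-0.0, 0.5, 0.5]
tool_pos: [625.2, -19.5, 169.7]
ft_force: [-1.2, 0.3, 6.5]
```

```bash
J="python3 -m jog"
$J '[[[0,0,0.02,0,0,0,0],[0,0,0,0,0,0,0]]]'|egrep 'pos|force'
$J '[[[0,0,0.02,0,0,0,0],[0,0,0,0,0,0,0]]]'|egrep 'pos|force'
$J '[[[0,0,0,0,0,0,0],[0,0,0,0,0,0,0]]]'|egrep 'pos|force'
```

```text
tool_pos: [625.5, -19.4, 169.6]
ft_force: [-2.3, 2.2, 10.1]
tool_pos: [625.8, -19.3, 169.5]
ft_force: [-3.7, 1.7, 13.4]
tool_pos: [625.8, -19.4, 169.5]
ft_force: [-4.4, 1.6, 14.0]
```

```bash
python3 -m jog '[[[0,0,-0.2,0,0,0,0],[0,0,-0.8,0,0,0,0],[0,0,-0.9,0,0,0,0],[-0.8,0,-0.4,0,0,0,0],[-0.8,0,0,0,0,0,0],[0,0,0,0,0,0,0],[0,0,0,0,0,0,0],[0,0,0,0,0,0,0]]]'; sh r.sh
python3 - <<'E'
from h import *
a,*_=snap('scene');b,*_=snap('side');c,*_=snap('wrist')
f=lambda i,u,v,w:cv2.resize(i[v-w:v+w,u-w:u+w],(266,266))
cv2.imwrite('pics/end.png',cv2.cvtColor(np.hstack([f(a,215,200,75),f(b,265,170,75),f(c,256,190,190)]),cv2.COLOR_RGB2BGR))
E
```

```text
time: 28.45
tool_pos: [551.1, -49.2, 281.4]
tcp_rot: [-180.0, 0.0, 21.9]
ft_force: [-0.2, -0.2, -0.1]
finger_gap: -0.0
t 28.450 x -14.60 z 281.4 Fx -0.28 Ft -0.15 Fz -0.07 (28.45, None) (28.5, None)
pin 48 [631.8 -23.5 159.6] 145.5 168.6
```

View pics/end.png

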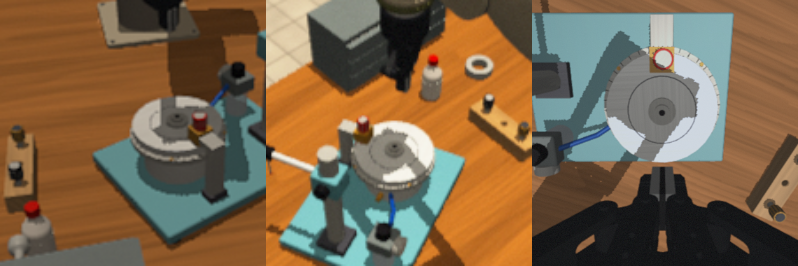

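The red head sits on the guide in all three crops ((200,122), (363,127) and (662,58)). The lock hole is hidden under the guide, both gauge pins are still in the rack, and the arm is clear.

```bash
python3 -c "from bench import job; print(job.hand_in())"
```

```text
the job is handed in; nothing more can be done
None
```

The table is locked and the job is handed in, at about 29 s of the allowed 69 s. No check failed.

**What I did**
- **Pin in the guide:** I took the red-headed pin from the middle of the rack. It was gripped about 2.7° askew, so I straightened it before standing it in the guide and letting go. It rode on the table with its head top at about 182 mm.
- **Stopping the table:** I stalled the table with the shut fingers on the rim opposite the guide, with the lock hole about 57° short of the guide. I then eased off and followed the rim in small steps until the pin dropped. The rim force I read was at most 13 N.
- **Pressing home:** I pressed the head with 14 N. The fingers stopped hard at 169.5 mm, where a head sitting on the guide would have its top at 169 mm.

**Last checks**
- The head spans 145.5 to 168.6 mm, so it sits on the guide mouth at 145 mm.
- The lock hole stays hidden under the guide, so the table is not turning.
- Both gauge pins are still in the rack, and the arm is clear, reading no force beyond noise.

**Disagreements:** The scene and side cameras differed by up to 4.5 mm in position. Near the guide their hole angles differed by up to 11°. I used their mean, and the wrist camera for the fit.

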